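# Rock the sorting gate over and run the waiting balls into the other beaker

### The arm

A 6-joint arm with a two-finger parallel gripper is mounted at the origin on a cart in front of the work surface, level with it; the furniture and walls round the work are solid. World frame = base frame: x ahead of the robot, y to its left, z up, the work surface at z = 0. Lengths are in m, angles in rad, forces in N, time in s.
With the tool pointing down it reaches from about 0.25 to 0.775 m from the base axis. Payload 4 kg.
Tool frame: the origin (TCP) lies at the very end of the fingers, on their centre line; the grasp point (between the pads) lies 19 mm behind it; z points along the fingers, y is the line along which they close (so a half turn about z gives the same grasp; the last joint's range is limited). The gripper opens to 85 mm and grips with 20 to 120 N. Pads are 22 mm wide; open, the fingers measure 114 mm over their backs; the gripper's body (76 mm by 85 mm) begins 54 mm behind the grasp point. The pads swing forward as they close: fully open they stand 13 mm farther back than shut.
Start: joints at [1.078, 0.087, 1.371, -0, 1.684, -0.103], TCP at [0.209, 0.509, 0.231] pointing down, gripper open.
Joint ranges: [-3.1, 3.1], [-0.76, 2.03], [0.27, 2.55], [-1.08, 4.22], [0.17, 2.65], [-2.57, 2.57]. Speed limits (rad/s): [2.79, 2.79, 3.14, 3.14, 3.14, 3.14].

### API

Orientations are given as a unit quaternion [w, x, y, z].
In Python, from bench import * gives the robot as it stands.
- The arm moves only by the tool carry_out, never from a script. Its argument "rows" is a list of rows, each a list of 7 numbers: the opening, from 0 (shut) to 1 (fully open), then the shift along the tool's x, y, z scaled (see below), then the turn, a rotation vector about the tool's x, y, z scaled (see below). In form: [[gripper, x, y, z, ax, ay, az], ...]. A call has 1 to 5 rows; each row shifts and turns the commanded pose from where the row before left it, along the tool's axes as they then stand; what a row does not reach is not made up. The controller multiplies each number of a shift by 0.03 m and each number of a turn by 0.1 rad. A row lasts 1/10 s, in which the tool goes at most 50 mm and 8.59 degrees, less where a joint would pass 70% of its speed; a pose out of reach is approached as far as the arm can. A call with a number of a shift or a turn outside -1 to 1 is refused whole. A call with a gripper value outside its range is refused whole. The fingers move at their own pace and stop on an object; "squeeze" is the grip in N (left out, the last holds). Time passes only in rows, so rows that do not move let the fingers close. It gives the time, the measured TCP pose, the force, the opening and the grip force at its end, in the units of the state.
- get_obs(): the state, without advancing time (a new reading comes with each control period).
- grab_frame(name): name is "side" or "top" or "wrist"; returns (picture, depth): 400x640x3 uint8, blue, green, red; 400x640 float32, m along the optical axis (not along the pixel's ray), 0 where there is no reading.
- camera_info(name): a dict with "fx", "fy", "cx", "cy" (pixels), "dist" ([k1, k2, p1, p2, k3] as OpenCV has them; the pictures are not rectified), "eye" and "rotation" of the camera in the world. Camera axes: x right, y down, z forward; pixel columns grow to the right and rows downward; lengths in m; the calibration is good to about 2 mm. A picture is of the moment at which its call begins: read the wrist's pose just before it. camera_info takes no time and is no camera call; for the wrist camera it gives the pose at the moment of the call.
- finish_job(): hands the job in; it is judged then, once.
Trained networks look in the newest picture that a camera, given by its name, has taken for a name from the list of things; names that differ only in an ending like _2 or _b are one class to them, and where a whole thing is asked for, a point or a joint stands for the part that bears it (a point fixed in the world has none). Each returns a list of dicts, best first, with "score" (0 to 1); they miss things now and then, are a little off and sometimes report something else, mostly with a low value. They report only what shows in the picture. A call takes as long as a camera call. They do not tell look-alikes from the thing itself.
- recognise(camera, label): "position" ([column, row] as shares, 0 to 1, of the picture: columns of its width, rows of its height, amid what is visible of it).
- tip_of(camera, label): "position" ([column, row] as shares, 0 to 1, of the picture: columns of its width, rows of its height: a listed point, or the origin of a listed thing).
The state is a dict: "t": time; "q": joint angles; "dq": joint speeds; "joint_torque": joint torques, N m; "tool_pos": TCP position; "orientation": TCP orientation; "ft_force": force on the tool from outside, world axes, zero at the start; "wrist_torque": the same for the moment, N m; "grip_width": finger opening in m; "grip_force": force on a finger pad.
Only numpy, scipy, OpenCV 4.12 (cv2) and the standard library are available. Lean on these libraries where they do the work, as an engineer would, in place of code of your own. Each camera call takes 0.05 s, during which the arm holds its last target. There are 200 camera calls.

### The job

The four milling balls waiting in the feed chute of the bench sorter belong in the other beaker, not the one the seesaw gate is set for now. With a fingertip, push the raised end of the gate down so that it rocks over its pivot to the other side, then press the release key at the back of the feed chute and keep it down until the last ball has run into that beaker, and let the key spring back shut. Grasp nothing and do not touch the balls; leave the beakers, vials and dropper bottle standing where they are.

Things in the scene. Friction and masses are not known exactly. Their poses are not given: they have to be found in the camera images.
- sorter: Fixed sheet-metal bench sorter on a grey T-shaped base. Origin: under the gate's pivot, on the bench. Own x away from the robot, y left, z up. Front bar x -38..38, y -192..192 mm; stem back to x 173 mm. Feed chute on the middle line from x 12 to 136 mm, walls up to z 199 mm; outlet chutes left and right below z 129 mm, ending over beakers at y +155 and -155 mm. Highest point: key, z 0.22 m
- gate (a joint): Tilt of the seesaw gate about own x of the sorter, pivot at z 132 mm, stops at -0.32 and +0.32 rad. Positive: left end raised, balls run to the RIGHT beaker; negative: right end raised, balls run LEFT. A brass weight at its front (24 mm wide, top 58 mm over the pivot) makes it over-centre: it rests on either stop at the start and falls to the other once past 0. Under 1 N at a tab moves it
- tab_left (a point): Centre of the top of the left finger tab, a flat 38 x 30 mm tab (x, y) folded forward from the gate's front wall, 60 mm left of the pivot, 43 mm above it and 37 mm in front. Turns with the gate (axes as the sorter's at joint 0). z about 0.192 m raised, 0.154 m down, 27 mm farther outward when down than when raised; free below. Push it down 30 mm or more to carry the gate over
- tab_right (a point): The same on the right finger tab, 60 mm right of the pivot
- release_key (a joint): Turn of the spring-loaded release key about its pin (along own y, 85 mm behind the gate, z 213 mm), rad: 0 shut, its blade in front of the first ball; stop at 0.5. Balls pass from about 0.25. Takes 2 to 5 N at the pad and springs shut when let go. The balls leave the feed chute within 1 s and reach the beaker within 2 s
- key_pad (a point): Centre of the top of the key's pad (30 x 28 mm) at the rear end of the key, 69 mm behind its pin. z 0.220 m at rest; 30 mm down opens the blade fully, stop at about 33 mm; nothing below it. Turns with the key (axes as the sorter's at joint 0)
- ball_0_center (a point): Centre of milling ball 0, white plastic, 16 mm in diameter, 15 g; first in the queue in the feed chute
- ball_1_center (a point): Centre of milling ball 1, white plastic, 16 mm in diameter, 15 g; next in the queue in the feed chute
- ball_2_center (a point): Centre of milling ball 2, white plastic, 16 mm in diameter, 15 g; next in the queue in the feed chute
- ball_3_center (a point): Centre of milling ball 3, white plastic, 16 mm in diameter, 15 g; next in the queue in the feed chute
- beaker_left: Glass beaker, 52 mm wide, 67 mm high, open, standing in a low rim on the base under the left outlet. Origin: centre of its foot, z = 8 mm
- beaker_right: The same under the right outlet
- vial_a: Capped specimen vial, 27 mm wide, 56 mm high, standing on the bench in front of the sorter. Origin: centre of its foot. Bystander
- vial_b: Capped specimen vial, 27 mm wide, 56 mm high, standing on the bench in front of the sorter. Origin: centre of its foot. Bystander
- dropper: Dropper bottle, 33 mm wide, 96 mm high, standing behind the left outlet. Origin: centre of its foot. Bystander
Mind the look-alikes: they are no part of the job. What is shaped like the beaker_right but orange is not meant.

How it is judged:
On the way, in this order (a step that is already met when the one before it is completed fails the run):
1. the gate is rocked over to its other stop while all four balls still wait behind the blade (distance of tab_left from where it was at the start of the episode above 0.03 m and (value of joint gate above 0.25 rad or value of joint gate below -0.25 rad) and x of each of ball_0_center, ball_1_center, ball_2_center, ball_3_center in the frame of sorter above 0.035 m), for 0.2 s.
2. the release key is pressed and opens the blade (value of joint release_key above 0.2 rad), for 0.1 s.
At the end, for the whole second after the job is handed in: The gate rests within 0.07 rad of the stop opposite to the one it started on; all four balls lie in the beaker on the side that is now low (centres within 22 mm of its axis, below 55 mm); the key is back shut (below 0.05 rad); beakers and bystanders stand upright (within 0.1 rad) (distance of tab_left from where it was at the start of the episode above 0.03 m and (value of joint gate above 0.25 rad or value of joint gate below -0.25 rad) and ((value of joint gate above 0.25 rad and horizontal distance between each of ball_0_center, ball_1_center, ball_2_center, ball_3_center and beaker_right below 0.022 m and z of each of ball_0_center, ball_1_center, ball_2_center, ball_3_center in the frame of beaker_right below 0.055 m) or (value of joint gate below -0.25 rad and horizontal distance between each of ball_0_center, ball_1_center, ball_2_center, ball_3_center and beaker_left below 0.022 m and z of each of ball_0_center, ball_1_center, ball_2_center, ball_3_center in the frame of beaker_left below 0.055 m)) and value of joint release_key below 0.05 rad and linear speed of each of beaker_left, beaker_right below 0.06 m/s and angle between each of beaker_left, beaker_right, vial_a, vial_b, dropper's own z axis and vertical below 0.1 rad); the robot touches nothing.
It fails at once if a ball is touched by the robot (contact force between any of ball_0, ball_1, ball_2, ball_3 and the arm above 0.3 N or contact force between any of ball_0, ball_1, ball_2, ball_3 and the fingers above 0.3 N).
It fails at once if a ball is lifted out of the chute (height (world z) of any of ball_0_center, ball_1_center, ball_2_center, ball_3_center above 0.215 m).
It fails at once if a beaker is shifted more than 15 mm or tipped or lifted (distance of any of beaker_left, beaker_right from where it was at the start of the episode above 0.015 m or angle between any of beaker_left, beaker_right's own z axis and vertical above 0.25 rad).
It fails at once if a bystander vial or bottle is moved more than 20 mm, lifted or tipped (distance of any of vial_a, vial_b, dropper from where it was at the start of the episode above 0.02 m or angle between any of vial_a, vial_b, dropper's own z axis and vertical above 0.25 rad).
It also fails if it takes over 42 s, if anything falls off the work surface, if the arm or the gripper's body presses on something with over 40 N, if the wrist force passes 120 N, or if a joint passes its speed limit or range.

## Working session

There is one attempt and no reset: what is moved stays moved. The work goes in short steps, Python scripts to look and compute and a tool call to move; the robot and the scene stay as the last step left them, time stands still between calls to the robot, and variables do not carry over. Pictures are saved under pics/ and viewed, at most 10 in all, crops included, and the job is handed in when it is done.

Besides the shell and the picture viewer there is one more tool, called after "Emit:" as name([rows], argument=value, ...), one row to a line, values as JSON. carry_out: Moves the arm, as the interface text tells. Its arguments: {"type":"object","properties":{"rows":{"type":"array"},"squeeze":{"type":"number"}},"required":["rows"]}

```bash
mkdir -p pics; cat > h.py <<'E'
from bench import *
import numpy as np, cv2
def ray(cam,uv,ci=None):
    c=ci or camera_info(cam)
    K=np.array([[c["fx"],0,c["cx"]],[0,c["fy"],c["cy"]],[0,0,1]])
    p=cv2.undistortPoints(np.array([[uv]],float),K,np.array(c["dist"],float))[0,0]
    return np.array(c["eye"]),np.array(c["rotation"])@np.array([p[0],p[1],1.0])
def tri(a,b):
    (e1,d1),(e2,d2)=a,b
    A=np.stack([d1,-d2],1); s=np.linalg.lstsq(A,e2-e1,rcond=None)[0]
    p,q=e1+s[0]*d1,e2+s[1]*d2
    return (p+q)/2,np.linalg.norm(p-q)
E
python3 - <<'E'
from h import *
print(get_obs())
R={}
for c in ("side","top"):
    im,d=grab_frame(c); cv2.imwrite(f"pics/{c}0.png",im)
    ci=camera_info(c); print(c,ci["eye"])
    for l in ("tab_left","tab_right","key_pad","sorter","beaker_left","beaker_right","ball_0_center","vial_a","dropper"):
        r=tip_of(c,l)[:3]
        for k in r:
            u=np.array(k["position"])*[640,400]; ui=np.clip(u.astype(int),0,[639,399])
            z=d[ui[1],ui[0]]; e,v=ray(c,u,ci); print(c,l,round(k["score"],2),u.round(),(e+z*v).round(3) if z>0 else None)
            R.setdefault((c,l),(e,v))
for l in ("tab_left","tab_right","key_pad","sorter"):
    if ("side",l) in R and ("top",l) in R: print(l,tri(R["side",l],R["top",l]))
E
```

```text
{'t': 0.0, 'q': array([ 1.07790804e+00,  8.79142433e-02,  1.37230499e+00, -2.25358231e-06,
        1.68362494e+00, -1.03092542e-01]), 'dq': array([-0.00128705, -0.0005138 , -0.00171497, -0.00086566, -0.00109976,
        0.00273413]), 'joint_torque': array([-1.27262570e-04, -3.51880610e+01, -3.13268602e+01, -4.41270367e-04,
        1.12358810e-02,  9.92331678e-06]), 'tool_pos': array([0.20875072, 0.50827646, 0.23013569]), 'orientation': array([-3.29451963e-04,  1.93666340e-01,  9.81066808e-01, -1.07647311e-03]), 'ft_force': array([-0.22588916,  0.4553764 , -1.11104754]), 'wrist_torque': array([ 0.01207342, -0.01968515,  0.00275024]), 'grip_force': 0.0, 'grip_width': 0.08536961657518372}
side [ 0.21367734 -0.59608753  0.61828216]Traceback (most recent call last):
  File "<stdin>", line 11, in <module>
  File "h.py", line 7, in ray
    return np.array(c["eye"]),np.array(c["rotation"])@np.array([p[0],p[1],1.0])
                              ~~~~~~~~~~~~~~~~~~~~~~~^~~~~~~~~~~~~~~~~~~~~~~~~~
ValueError: matmul: Input operand 1 has a mismatch in its core dimension 0, with gufunc signature (n?,k),(k,m?)->(n?,m?) (size 3 is different from 4)
```

```bash
sed -i 's/np.array(c\["rotation"\])@/Rotation.from_quat(c["rotation"],scalar_first=True).as_matrix()@/; 2a from scipy.spatial.transform import Rotation' h.py
python3 - <<'E'
from h import *
R={}
for c in ("side","top"):
    im,d=grab_frame(c); cv2.imwrite(f"pics/{c}0.png",im)
    ci=camera_info(c); print(c,ci["eye"])
    for l in ("tab_left","tab_right","key_pad","sorter","beaker_left","beaker_right","ball_0_center","vial_a","dropper"):
        r=tip_of(c,l)[:3]
        for k in r:
            u=np.array(k["position"])*[640,400]; ui=np.clip(u.astype(int),0,[639,399])
            z=d[ui[1],ui[0]]; e,v=ray(c,u,ci); print(c,l,round(k["score"],2),u.round(),(e+z*v).round(3) if z>0 else None)
            R.setdefault((c,l),(e,v))
for l in ("tab_left","tab_right","key_pad","sorter"):
    if ("side",l) in R and ("top",l) in R: print(l,tri(R["side",l],R["top",l]))
E
```

```text
side [ 0.21367734 -0.59608753  0.61828216]
side tab_left 0.79 [261. 191.] [0.449 0.228 0.158]
side tab_right 0.64 [285. 196.] [0.461 0.122 0.195]
side tab_right 0.63 [261. 191.] [0.452 0.232 0.155]
side key_pad 0.85 [359. 150.] [0.642 0.183 0.222]
side sorter 0.84 [300. 263.] [0.498 0.165 0.007]
side beaker_left 0.59 [265. 226.] [0.475 0.311 0.021]
side beaker_right 0.93 [337. 304.] [ 0.502 -0.003  0.029]
side beaker_right 0.75 [383. 291.] [ 0.594 -0.007  0.026]
side beaker_right 0.68 [370. 342.] [ 0.512 -0.102  0.021]
side vial_a 0.7 [232. 242.] [0.392 0.29  0.015]
side vial_a 0.59 [279. 298.] [0.422 0.083 0.007]
side vial_a 0.43 [264. 227.] [0.473 0.311 0.018]
side dropper 0.77 [313. 220.] [0.588 0.298 0.012]
top [0.42291737 0.145142   0.97780308]
top tab_left 0.73 [274. 230.] [0.45  0.249 0.152]
top tab_right 0.55 [327. 227.] [0.457 0.13  0.192]
top key_pad 0.64 [298. 136.] [0.648 0.195 0.22 ]
top key_pad 0.3 [339. 246.] [0.418 0.098 0.057]
top sorter 0.96 [309. 218.] [0.49  0.175 0.008]
top beaker_left 0.49 [250. 222.] [0.475 0.331 0.01 ]
top beaker_right 0.63 [367. 173.] [0.614 0.023 0.003]
top beaker_right 0.55 [406. 205.] [ 0.528 -0.084  0.003]
top beaker_right 0.53 [365. 211.] [0.51  0.028 0.011]
top vial_a 0.61 [261. 255.] [0.391 0.292 0.055]
top vial_a 0.59 [337. 246.] [0.416 0.103 0.055]
tab_left (array([0.45254076, 0.24954226, 0.14690117]), np.float64(0.004593869192826777))
tab_right (array([0.46042725, 0.12922541, 0.19140169]), np.float64(0.006233140309338234))
key_pad (array([0.64884406, 0.19524232, 0.21604212]), np.float64(0.0003973610737667826))
sorter (array([0.49555248, 0.1732068 , 0.0014486 ]), np.float64(0.011422756987527235))
```

View pics/side0.png

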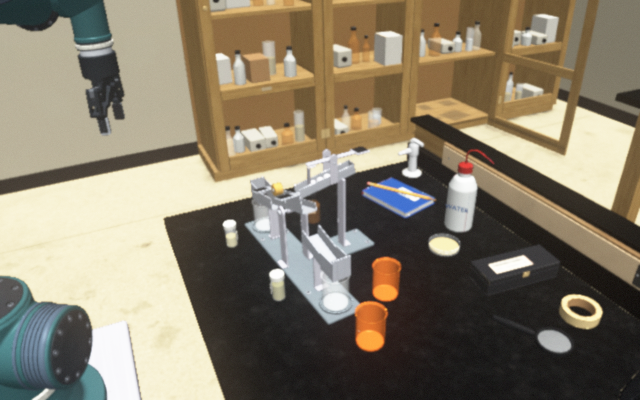

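View pics/top0.png

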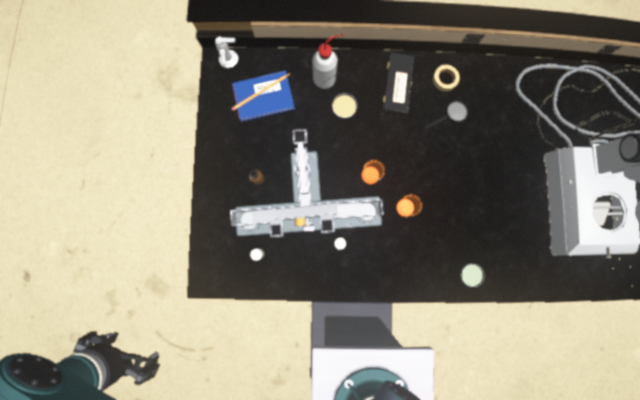

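The top and side views agree. The raised tab is tab_right: dark square at top (327,227), side (285,196), z≈0.192. tab_left is down at top (277,230), and the gate is set to the left. The key pad is at top (299,136), side (359,150).

Things that could be taken for the raised tab: tab_left (274,230), the brass weight (300,222), the cap of the vial at (339,244). Orange beaker look-alikes are at (372,172) and (408,206). I choose (327,227) and will check it in one close crop.

```bash
cat >> h.py <<'E'
def rel(target,yaw=None):
    "shift in tool axes (units of .03 m) and tool-z turn (units .1 rad) to have tool y at world angle yaw"
    o=get_obs(); M=Rotation.from_quat(o["orientation"],scalar_first=True).as_matrix()
    print("pos",o["tool_pos"].round(4),"t",round(o["t"],2),"F",o["ft_force"].round(1))
    a=np.arctan2(M[1,1],M[0,1]); print("tool y angle",a.round(3),"tilt",np.round(M[:,2],3))
    print("units",(M.T@(np.array(target)-o["tool_pos"])/.03).round(2), "az", None if yaw is None else round(-(yaw-a)/.1,2))
E
python3 - <<'E'
from h import *
rel([.43,.15,.34],1.66)
a=cv2.imread("pics/top0.png")[120:270,220:400]; b=cv2.imread("pics/side0.png")[130:280,220:400]
cv2.imwrite("pics/crop.png",cv2.resize(np.hstack([a,b]),None,fx=2.2,fy=2.2,interpolation=cv2.INTER_CUBIC))
E
```

```text
pos [0.209  0.5088 0.2313] t 1.1 F [ 0.6  0.7 -1.1]
tool y angle 1.181 tilt [ 0.  0. -1.]
units [-11.36  -8.26  -3.62] az -4.79
```

View pics/crop.png

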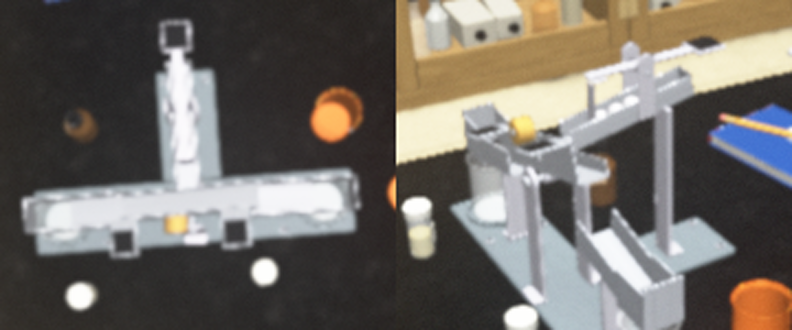

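The crop confirms the right tab: black square at (237,233), which is top-image (327,226). It stands clear of the brass weight at (176,222) and the vial caps at (265,271) and (81,296). I'll rise, turn and shut the fingers.

Emit:
carry_out([
  [0, 0, 0, -0.75, 0, 0, -0.95],
  [0, 0, 0, -0.75, 0, 0, -0.95],
  [0, 0, 0, -0.75, 0, 0, -0.95],
  [0, 0, 0, -0.75, 0, 0, -0.95],
  [0, 0, 0, -0.6, 0, 0, -0.95],
])

```text
t: 1.6
tool_pos: [0.2091, 0.5089, 0.341]
orientation: [0.0, -0.045, 0.999, 0.001]
ft_force: [-0.2, 0.1, -0.1]
grip_width: 0.0122
grip_force: 0.0
```

```bash
python3 -c "
from h import *
rel([.43,.15,.34],1.66)"
```

```text
pos [0.2091 0.5089 0.341 ] t 1.6 F [-0.2  0.1 -0.1]
tool y angle 1.66 tilt [ 0.001  0.002 -1.   ]
units [ -6.27 -12.57   0.02] az -0.0
```

Emit:
carry_out([
  [0, -0.5, -1, 0, 0, 0, 0],
  [0, -0.5, -1, 0, 0, 0, 0],
  [0, -0.5, -1, 0, 0, 0, 0],
  [0, -0.5, -1, 0, 0, 0, 0],
  [0, -0.5, -1, 0, 0, 0, 0],
])

```text
t: 2.1
tool_pos: [0.297, 0.3645, 0.3395]
orientation: [0.0, -0.043, 0.999, 0.0]
ft_force: [0.7, 0.6, 0.3]
grip_width: 0.0001
grip_force: 0.0
```

Emit:
carry_out([
  [0, -0.5, -1, 0, 0, 0, 0],
  [0, -0.5, -1, 0, 0, 0, 0],
  [0, -0.5, -1, 0, 0, 0, 0],
  [0, -0.5, -1, 0, 0, 0, 0],
  [0, -0.5, -1, 0, 0, 0, 0],
])

```text
t: 2.6
tool_pos: [0.3845, 0.2214, 0.3395]
orientation: [0.0, -0.043, 0.999, 0.0]
ft_force: [0.4, 0.4, 0.4]
grip_width: -0.0002
grip_force: 0.0
```

Emit:
carry_out([
  [0, -0.5, -1, 0, 0, 0, 0],
  [0, -0.5, -1, 0, 0, 0, 0],
  [0, -0.3, -0.5, 0, 0, 0, 0],
  [0, 0, 0, 0, 0, 0, 0],
  [0, 0, 0, 0, 0, 0, 0],
])

```text
t: 3.1
tool_pos: [0.4291, 0.1512, 0.3393]
orientation: [-0.0, -0.042, 0.999, 0.0]
ft_force: [0.0, -0.6, 0.6]
grip_width: 0.0002
grip_force: 0.0
```

```bash
python3 - <<'E'
from h import *
rel([.46,.129,.215],1.66)
ci=camera_info("wrist"); im,d=grab_frame("wrist"); cv2.imwrite("pics/w0.png",im)
for l in ("tab_left","tab_right","key_pad","sorter"):
    for k in tip_of("wrist",l)[:2]:
        u=np.array(k["position"])*[640,400]; ui=np.clip(u.astype(int),0,[639,399])
        z=d[ui[1],ui[0]]; e,v=ray("wrist",u,ci); print(l,round(k["score"],2),u.round(),(e+z*v).round(3) if z>0 else None)
E
```

```text
pos [0.4291 0.1512 0.3393] t 3.1 F [ 0.  -0.6  0.6]
tool y angle 1.655 tilt [-0.     0.001 -1.   ]
units [-0.96 -0.83  4.14] az -0.05
tab_left 0.71 [410. 202.] [0.452 0.244 0.153]
tab_right 0.71 [299. 215.] [0.462 0.133 0.191]
sorter 0.8 [332. 191.] [0.467 0.167 0.088]
```

View pics/w0.png

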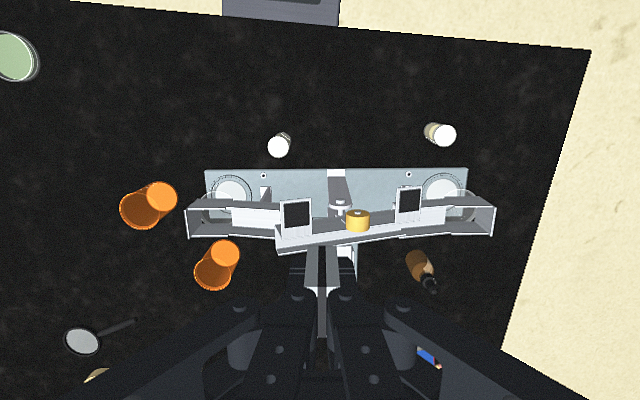

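The wrist view shows the raised right tab at (297,214), clear of the brass weight (357,219) and with nothing over it. tab_left is at (409,200). Next I go just above the right tab.

Emit:
carry_out([
  [0, -0.43, -0.4, 0, 0, 0, 0],
  [0, -0.43, -0.4, 0.8, 0, 0, 0],
  [0, 0, 0, 1, 0, 0, 0],
  [0, 0, 0, 1, 0, 0, 0],
  [0, 0, 0, 1, 0, 0, 0],
])

```text
t: 3.85
tool_pos: [0.4576, 0.129, 0.224]
orientation: [0.0, -0.043, 0.999, -0.0]
ft_force: [1.0, -0.6, -0.3]
grip_width: 0.0003
grip_force: 0.0
```

Emit:
carry_out([
  [0, 0, 0, 0.5, 0, 0, 0],
  [0, 0, 0, 0, 0, 0, 0],
  [0, 0, 0, 0, 0, 0, 0],
])

```text
t: 4.15
tool_pos: [0.4577, 0.1295, 0.2114]
orientation: [0.001, -0.043, 0.999, 0.0]
ft_force: [0.4, -0.5, -0.0]
grip_width: -0.0001
grip_force: 0.0
```

```bash
python3 - <<'E'
from h import *
rel([.457,.130,.205])
im,d=grab_frame("wrist"); c,d=grab_frame("side")
cv2.imwrite("pics/w1.png",np.hstack([cv2.resize(im[150:350,180:480],(450,300)),cv2.resize(c[140:260,220:360],(350,300))]))
E
```

```text
pos [0.4577 0.1295 0.2114] t 4.15 F [ 0.4 -0.5 -0. ]
tool y angle 1.656 tilt [ 0.002  0.    -1.   ]
units [0.02 0.02 0.21] az None
```

View pics/w1.png

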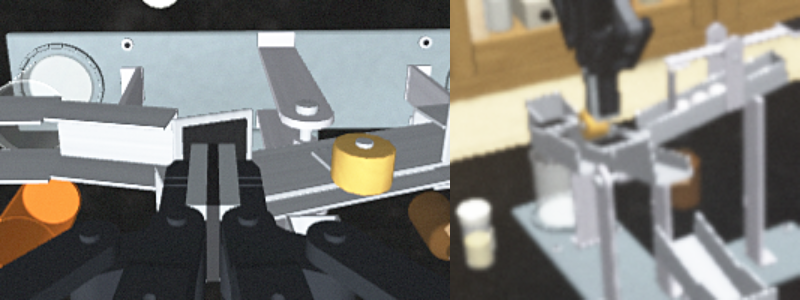

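The fingers stand over the black tab, left image (215,150), with the weight well clear at (363,165). Press down, following the tab outward.

Emit:
carry_out([
  [0, 0, 0, 0.3, 0, 0, 0],
  [0, 0, 0, 0.3, 0, 0, 0],
  [0, 0, -0.15, 0.2, 0, 0, 0],
  [0, 0, -0.15, 0.2, 0, 0, 0],
  [0, 0, -0.15, 0.2, 0, 0, 0],
])

```text
t: 4.75
tool_pos: [0.458, 0.1156, 0.1735]
orientation: [-0.0, -0.043, 0.999, -0.0]
ft_force: [-0.5, 0.4, -1.0]
grip_width: 0.0001
grip_force: 0.0
```

Emit:
carry_out([
  [0, 0, -0.1, 0.2, 0, 0, 0],
  [0, 0, -0.1, 0.2, 0, 0, 0],
  [0, 0, -0.1, 0.2, 0, 0, 0],
  [0, 0, 0, 0, 0, 0, 0],
  [0, 0, 0, 0, 0, 0, 0],
])

```text
t: 5.25
tool_pos: [0.4593, 0.1072, 0.157]
orientation: [0.001, -0.043, 0.999, 0.0]
ft_force: [-0.2, 0.5, 4.0]
grip_width: 0.0
grip_force: 1.8
```

```bash
python3 - <<'E'
from h import *
rel([.457,.130,.205])
im,d=grab_frame("wrist"); c,d=grab_frame("side")
cv2.imwrite("pics/w2.png",np.hstack([cv2.resize(im[150:350,180:480],(450,300)),cv2.resize(c[140:260,220:360],(350,300))]))
E
```

```text
pos [0.4593 0.1072 0.157 ] t 5.25 F [-0.2  0.5  4. ]
tool y angle 1.656 tilt [ 0.001  0.001 -1.   ]
units [ 0.01  0.77 -1.6 ] az None
```

View pics/w2.png

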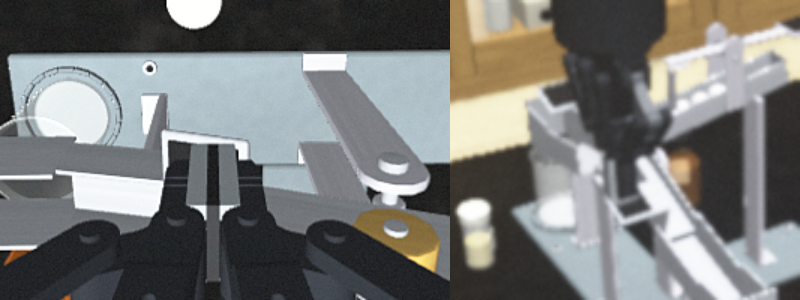

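The gate has rocked over: the right tab is down under the finger (205,150), with the force at the stop. Next I lift off and view from above the key.

Emit:
carry_out([
  [0, 0, 0, -0.6, 0, 0, 0],
  [0, 0, 0, -1, 0, 0, 0],
  [0, 0, 0, -1, 0, 0, 0],
  [0, 0, 0, -1, 0, 0, 0],
  [0, 0, 0, -1, 0, 0, 0],
])

```text
t: 5.85
tool_pos: [0.4587, 0.1069, 0.2947]
orientation: [-0.0, -0.043, 0.999, -0.0]
ft_force: [0.4, 0.1, 0.0]
grip_width: -0.0001
grip_force: 0.0
```

Emit:
carry_out([
  [0, -1, 0.6, -0.3, 0, 0, 0],
  [0, -1, 0.6, 0, 0, 0, 0],
  [0, -1, 0.6, 0, 0, 0, 0],
  [0, -1, 0.4, 0, 0, 0, 0],
  [0, 0, 0, 0, 0, 0, 0],
])

```text
t: 6.35
tool_pos: [0.5751, 0.1843, 0.2991]
orientation: [-0.002, -0.043, 0.999, -0.0]
ft_force: [0.0, 0.7, -0.3]
grip_width: 0.0001
grip_force: 0.0
```

```bash
python3 - <<'E'
from h import *
rel([.65,.192,.24],1.655)
R={}
for c in ("side","wrist","top"):
  ci=camera_info(c); im,d=grab_frame(c); cv2.imwrite(f"pics/{c}3.png",im)
  for l in ("tab_left","tab_right","key_pad"):
    for k in tip_of(c,l)[:1]:
        u=np.array(k["position"])*[640,400]; ui=np.clip(u.astype(int),0,[639,399])
        z=d[ui[1],ui[0]]; e,v=ray(c,u,ci); print(c,l,round(k["score"],2),u.round(),(e+z*v).round(3) if z>0 else None); R[c,l]=(e,v)
for a in ("side","top"):
  if (a,"key_pad") in R and ("wrist","key_pad") in R: print(a,tri(R[a,"key_pad"],R["wrist","key_pad"]))
E
```

```text
pos [0.5751 0.1843 0.2991] t 6.35 F [ 0.   0.7 -0.3]
tool y angle 1.657 tilt [-0.004 -0.001 -1.   ]
units [-2.52  0.04  1.96] az 0.02
side tab_left 0.56 [266. 177.] [0.459 0.218 0.191]
side tab_right 0.6 [293. 218.] [0.468 0.108 0.156]
side key_pad 0.89 [360. 149.] [0.649 0.19  0.221]
wrist tab_left 0.73 [390.  35.] [0.454 0.219 0.192]
wrist tab_right 0.83 [236.  42.] [0.463 0.105 0.154]
top tab_left 0.68 [289. 226.] [0.459 0.212 0.191]
top tab_right 0.96 [342. 227.] [0.441 0.122 0.583]
```

View pics/wrist3.png

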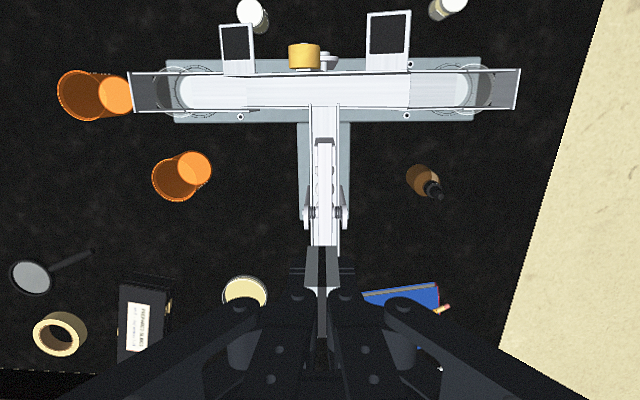

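The wrist view shows the gate on its other stop: tab_left raised at (238,45 → net: z 0.192), tab_right low. The finger is in line with the key (column 322). The key pad is at about (0.650, 0.191, 0.220).

Emit:
carry_out([
  [0, -0.85, 0, 0, 0, 0, 0],
  [0, -0.85, 0, 0, 0, 0, 0],
  [0, -0.85, 0, 0.5, 0, 0, 0],
  [0, 0, 0, 0.8, 0, 0, 0],
  [0, 0, 0, 0.5, 0, 0, 0],
])

```text
t: 7.45
tool_pos: [0.6493, 0.1893, 0.2464]
orientation: [-0.002, -0.042, 0.999, -0.0]
ft_force: [-0.3, 0.1, -0.3]
grip_width: -0.0
grip_force: 0.0
```

Emit:
carry_out([
  [0, 0, 0, 0, 0, 0, 0],
  [0, 0, 0, 0, 0, 0, 0],
])

```text
t: 7.65
tool_pos: [0.649, 0.1895, 0.2495]
orientation: [-0.0, -0.043, 0.999, 0.0]
ft_force: [0.9, -0.8, 0.1]
grip_width: 0.0
grip_force: 0.0
```

```bash
python3 - <<'E'
from h import *
rel([.65,.191,.22],1.655)
im,d=grab_frame("wrist"); c,d=grab_frame("side")
cv2.imwrite("pics/w4.png",np.hstack([cv2.resize(im[100:300,180:480],(450,300)),cv2.resize(c[80:200,290:430],(350,300))]))
E
```

```text
pos [0.649  0.1895 0.2495] t 7.65 F [ 0.9 -0.8  0.1]
tool y angle 1.656 tilt [-0.  0. -1.]
units [-0.04  0.05  0.98] az 0.01
```

View pics/w4.png

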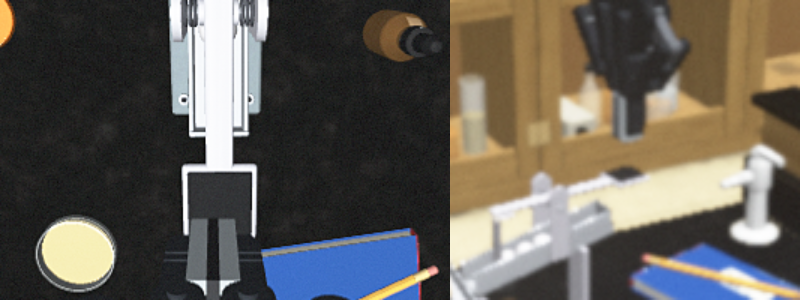

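The fingers stand over the black key pad (220,200). Press and hold.

Emit:
carry_out([
  [0, 0, 0, 0.45, 0, 0, 0],
  [0, 0, 0, 0.45, 0, 0, 0],
  [0, 0, 0, 0.35, 0, 0, 0],
  [0, 0, 0, 0.35, 0, 0, 0],
  [0, 0, 0, 0.35, 0, 0, 0],
])

```text
t: 8.25
tool_pos: [0.6488, 0.1896, 0.1906]
orientation: [0.0, -0.043, 0.999, 0.0]
ft_force: [-1.2, 0.2, 4.1]
grip_width: 0.0
grip_force: 2.0
```

Emit:
carry_out([
  [0, 0, 0, 0, 0, 0, 0],
  [0, 0, 0, 0, 0, 0, 0],
  [0, 0, 0, 0, 0, 0, 0],
  [0, 0, 0, 0, 0, 0, 0],
  [0, 0, 0, 0, 0, 0, 0],
])

```text
t: 8.75
tool_pos: [0.6495, 0.1896, 0.1916]
orientation: [0.001, -0.043, 0.999, 0.0]
ft_force: [1.2, 0.2, 4.2]
grip_width: -0.0
grip_force: 2.0
```

Emit:
carry_out([
  [0, 0, 0, 0, 0, 0, 0],
  [0, 0, 0, 0, 0, 0, 0],
  [0, 0, 0, 0, 0, 0, 0],
  [0, 0, 0, 0, 0, 0, 0],
  [0, 0, 0, 0, 0, 0, 0],
])

```text
t: 9.25
tool_pos: [0.6492, 0.1896, 0.1908]
orientation: [0.0, -0.043, 0.999, 0.0]
ft_force: [0.1, -0.2, 3.6]
grip_width: -0.0004
grip_force: 2.1
```

Emit:
carry_out([
  [0, 0, 0, 0, 0, 0, 0],
  [0, 0, 0, 0, 0, 0, 0],
  [0, 0, 0, 0, 0, 0, 0],
  [0, 0, 0, 0, 0, 0, 0],
  [0, 0, 0, 0, 0, 0, 0],
])

```text
t: 9.75
tool_pos: [0.6492, 0.1896, 0.1909]
orientation: [0.0, -0.043, 0.999, 0.0]
ft_force: [1.4, 0.1, 3.4]
grip_width: 0.0002
grip_force: 2.1
```

Emit:
carry_out([
  [0, 0, 0, 0, 0, 0, 0],
  [0, 0, 0, 0, 0, 0, 0],
  [0, 0, 0, 0, 0, 0, 0],
  [0, 0, 0, 0, 0, 0, 0],
  [0, 0, 0, 0, 0, 0, 0],
])

```text
t: 10.25
tool_pos: [0.6492, 0.1895, 0.1908]
orientation: [0.0, -0.043, 0.999, 0.0]
ft_force: [2.2, -0.5, 4.2]
grip_width: -0.0002
grip_force: 2.1
```

```bash
python3 - <<'E'
from h import *
rel([.65,.191,.19],1.655)
c,d=grab_frame("side"); t,d=grab_frame("top")
cv2.imwrite("pics/w5.png",np.hstack([cv2.resize(c[130:330,230:400],(425,500)),cv2.resize(t[110:260,225:395],(375,500))]))
for cam in ("side","top"): print(cam,[(round(k["score"],2),(np.array(k["position"])*[640,400]).round()) for k in recognise(cam,"ball_0_center")])
E
```

```text
pos [0.6492 0.1895 0.1908] t 10.25 F [ 2.2 -0.5  4.2]
tool y angle 1.656 tilt [ 0.  0. -1.]
units [-0.03  0.05  0.03] az 0.01
side []
top []
```

View pics/w5.png

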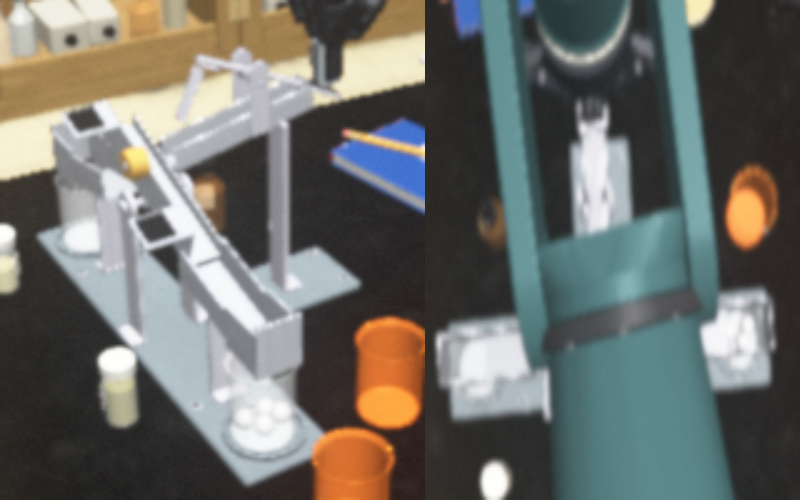

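The side view shows the balls in the right beaker (crop 262,412) and the feed chute empty. I'll hold a little longer, then lift off.

Emit:
carry_out([
  [0, 0, 0, 0, 0, 0, 0],
  [0, 0, 0, 0, 0, 0, 0],
  [0, 0, 0, -0.4, 0, 0, 0],
  [0, 0, 0, -0.4, 0, 0, 0],
  [0, 0, 0, -0.6, 0, 0, 0],
])

```text
t: 10.95
tool_pos: [0.6478, 0.1893, 0.2326]
orientation: [-0.002, -0.043, 0.999, -0.0]
ft_force: [0.6, -0.6, -0.4]
grip_width: 0.0002
grip_force: 0.0
```

Emit:
carry_out([
  [0, 0, 0, -1, 0, 0, 0],
  [0, 0, 0, -1, 0, 0, 0],
  [0, 0, 0, -1, 0, 0, 0],
  [0, 0, 0, 0, 0, 0, 0],
  [0, 0, 0, 0, 0, 0, 0],
])

```text
t: 11.45
tool_pos: [0.6486, 0.1895, 0.3237]
orientation: [-0.0, -0.043, 0.999, 0.0]
ft_force: [-0.5, 0.3, -0.2]
grip_width: -0.0001
grip_force: 0.0
```

```bash
python3 - <<'E'
from h import *
rel([.65,.191,.32],1.655)
c,d=grab_frame("side"); 
cv2.imwrite("pics/w6.png",np.hstack([cv2.resize(c[130:330,230:400],(425,500)),cv2.resize(c[270:320,310:360],(370,500),interpolation=cv2.INTER_CUBIC)]))
E
```

```text
pos [0.6486 0.1895 0.3237] t 11.45 F [-0.5  0.3 -0.2]
tool y angle 1.656 tilt [-0.  0. -1.]
units [-0.05  0.05  0.12] az 0.01
```

View pics/w6.png

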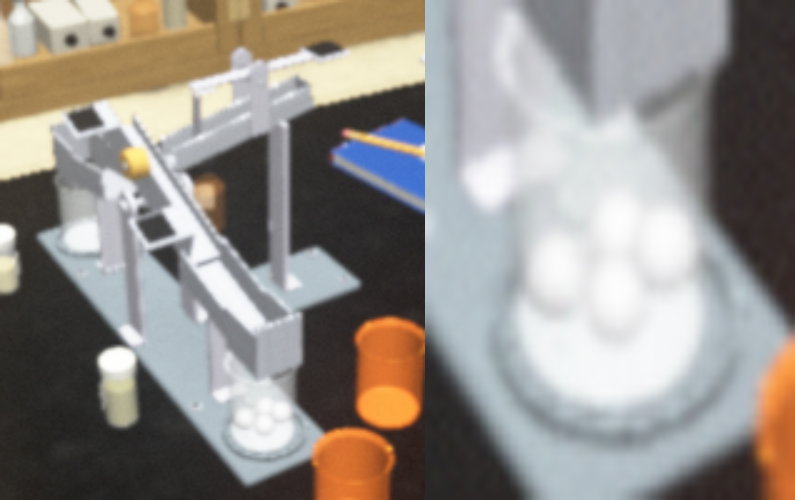

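All four balls lie in the right beaker (crop 555–665, 230–300). The key is back up and shut, the gate is on its new stop, and the robot is clear.

```bash
python3 -c "
from bench import *
print(finish_job())"
```

```text
the job is handed in; nothing more can be done
None
```

The gate is rocked over to its other stop, all four balls are in the right beaker, the key has sprung shut, the arm is clear, and the job was handed in after about 11.5 s of the 42 s; no verdict was returned.

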